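# Vent stay of the brush-drying cabinet

### The arm

A 7-joint arm with a two-finger parallel gripper is mounted at the origin on the work surface. World frame = base frame: x ahead of the robot, y to its left, z up, the work surface at z = 0. Lengths are in m, angles in rad, forces in N, time in s.
With the tool pointing down it reaches from about 0.4 to 0.85 m from the base axis. Payload 4.5 kg.
Tool frame: the origin (TCP) lies on the centre line of the jaws, within the pads' length; the fingertips stand 11 mm ahead of it and the grasp point (between the pads) lies 8 mm behind it; z points along the fingers, y is the line along which they close (so a half turn about z gives the same grasp; the last joint's range is limited). The gripper opens to 88 mm and grips with 3 to 60 N. Pads are 18 mm wide; open, the fingers measure 123 mm over their backs; the gripper's body (75 mm by 187 mm) begins 45 mm behind the grasp point.
Start: joints at [0.034, 0.689, -0.195, 1.565, 0.157, 0.902, -0.215], TCP at [0.625, 0, 0.25] pointing down, gripper open.
Joint ranges: [-3.01, 3.01], [-0.46, 2.08], [-1.47, 1.51], [0.13, 2.56], [-1, 4.14], [0.04, 2.09], [-2.66, 2.66]. Speed limits (rad/s): [2.57, 2.57, 3.14, 3.14, 3.14, 3.14, 3.14].

### API

Orientations are given as a unit quaternion [x, y, z, w].
In Python, from plant import * gives the robot as it stands. The module is installed in compiled form; this text tells all that it offers.
- The arm moves only by the tool send_rows, never from a script. Its argument "motion" is a list of rows, each an object of numbers: "x", "y", "z": the shift along the tool's x, y, z in cm; "rx", "ry", "rz": the turn, a rotation vector about the tool's x, y, z in rad; "jaw": the finger opening in cm, from 0 to 8.81. In form: [{"x": .., "y": .., "z": .., "rx": .., "ry": .., "rz": .., "jaw": ..}, ...]. A call has exactly 5 rows; each row shifts and turns the commanded pose from where the row before left it, along the tool's axes as they then stand; what a row does not reach is not made up. A row lasts 1/10 s, in which the tool goes at most 50 mm and 8.59 degrees, less where a joint would pass 70% of its speed; a pose out of reach is approached as far as the arm can. A call is refused whole if a number of a shift passes 5 or a number of a turn 0.15, either way. A call with a gripper value outside its range is refused whole. The fingers move at their own pace and stop on an object; "grip_force" is the grip in N (left out, the last holds). Time passes only in rows, so rows that do not move let the fingers close, or fill a call up. It gives the time, the measured TCP pose, the force, the opening and the grip force at its end, in the units of the state.
- get_state(): the state, without advancing time (a new reading comes with each control period).
- snapshot(name): name is "scene" or "side" or "wrist"; returns a dict with "img" (384x512x3 uint8, red, green, blue), "vertical_fov" (degrees; the focal length in pixels is half the picture's height over the tangent of half this angle, whatever the lens; pixels are square), "cx", "cy" (the principal point, pixels), "extrinsics" (4x4, takes a point from camera to world coordinates). Camera axes: x right, y up, looking along -z (the intrinsics and any distortion apply to the point x, -y, -z); pixel columns grow to the right and rows downward; lengths in m; the calibration is good to about 2 mm. A picture is of the moment at which its call begins. There is no depth.
- finish_job(): hands the job in; it is judged then, once.
The state is a dict: "clock": time; "q": joint angles; "qd": joint speeds; "joint_torque": joint torques, N m; "tool_pos": TCP position; "eef_rot": TCP orientation; "contact_force": force on the tool from outside, world axes, zero at the start; "moment": the same for the moment, N m; "opening": opening from 0.0 (shut) to 1.0 (fully open); "finger_force": force on a finger pad.
Only numpy, scipy, OpenCV 4.12 (cv2) and the standard library are available. Lean on these libraries where they do the work, as an engineer would, in place of code of your own. Each camera call takes 0.05 s, during which the arm holds its last target. There are 200 camera calls.

### The job

The washed make-up brushes in the small drying cabinet need more air. Take the door stay by its grip, lift it off the pin on the cabinet's top, draw it outwards so that it pulls the glazed door wider open, and drop the hole at the stay's free end over that same pin, so that the stay lies flat again; then let go of it.

Things in the scene. Friction and masses are not known exactly. Their poses are not given: they have to be found in the camera images.
- grip (a point): Middle of the upright aluminium block (40 mm along the bar, 14 across, 54 tall) on the centre of the door stay: a level bar 250 x 36 x 6 mm, 0.2 kg, on the cabinet's top. This point is 27 mm above the bar's upper face. x: along the bar to its free end; z up. Along x from here: -107 mm eye on the door's post, -52 spare hole, +48 the hole on the pin at the start, +108 end hole.
- end_hole (a point): Centre of the round 22 mm hole at the stay's free end, half-way through the 6 mm bar. Axes as the grip. At its other end the stay's 14 mm eye is captive on the door's 8 mm post, under a black ball 22 mm wide: the stay lifts at most 40 mm.
- pin (a point): Foot of the fixed upright steel pin on the cabinet's flat top; 8 mm thick, round tip 18 mm above this point. z up; x out of the cabinet's front, where the door is. The cabinet is a cream box with a dark grey top, 180 (x) x 320 (y) x 130 mm tall, fixed. Small cosmetics stand on its other end, 150 mm or more from the pin, and beside it.
- vent_door (a joint): Opening of the glazed door, rad: 0 closed, 0.21 at the start. Upright hinge at the front corner far from the pin, 220 mm from the post; light friction (0.6 N at the post), stays where left. Draw the lifted stay 60 mm straight along itself, free end towards post: the door follows to about 0.48 and the stay keeps its direction (the eye's play takes up the 2 mm of arc).

How it is judged:
By the outcome, as a careful person would: the job done as asked, in the order asked, and still so for the second after the job is handed in, with the robot touching nothing.
It also fails if it takes over 34 s, if anything falls off the work surface, if the arm or the gripper's body presses on something with over 40 N, if the wrist force passes 120 N, or if a joint passes its speed limit or range.

## Working session

There is one attempt and no reset: what is moved stays moved. The work goes in short steps, Python scripts to look and compute and a tool call to move; the robot and the scene stay as the last step left them, time stands still between calls to the robot, and variables do not carry over. Pictures are saved under pics/ and viewed, at most 10 in all, crops included, and the job is handed in when it is done.

Besides the shell and the picture viewer there is one more tool, called after ">>>" as name(argument=value, ...), one argument or row to a line, values as JSON. send_rows: Moves the arm, as the interface text tells. Its arguments: {"type":"object","properties":{"motion":{"type":"array"},"grip_force":{"type":"number"}},"required":["motion"]}

```bash
mkdir -p pics
cat > h.py <<'E'
from plant import *
import numpy as np, cv2
def snap(n,f):
    s=snapshot(n); cv2.imwrite('pics/'+f+'.png',s['img'][:,:,::-1]); np.savez('pics/'+f+'.npz',**{k:s[k] for k in('img','vertical_fov','cx','cy','extrinsics')}); return s
def ray(s,u,v):
    f=192/np.tan(np.radians(float(s['vertical_fov']))/2); E=s['extrinsics']
    d=E[:3,:3]@np.array([(u-s['cx'])/f,-(v-s['cy'])/f,-1]); return E[:3,3],d
def atz(s,u,v,z):
    o,d=ray(s,u,v); return o+d*(z-o[2])/d[2]
def tri(obs):
    A=0;b=0
    for s,u,v in obs:
        o,d=ray(s,u,v); d=d/np.linalg.norm(d); P=np.eye(3)-np.outer(d,d); A=A+P; b=b+P@o
    p=np.linalg.solve(A,b); res=[np.linalg.norm((np.eye(3)-np.outer(d/np.linalg.norm(d),d/np.linalg.norm(d)))@(p-o)) for o,d in (ray(s,u,v) for s,u,v in obs)]
    return p,res
def proj(s,p):
    f=192/np.tan(np.radians(float(s['vertical_fov']))/2); E=s['extrinsics']
    c=E[:3,:3].T@(np.asarray(p)-E[:3,3]); return s['cx']+f*c[0]/-c[2], s['cy']-f*c[1]/-c[2]
E
python3 - <<'E'
from h import *
a=snap('scene','scene0');b=snap('side','side0');c=snap('wrist','wrist0')
for s in(a,b,c):print(s.keys(),s['vertical_fov'],s['cx'],s['cy'],np.round(s['extrinsics'],3).tolist())
cv2.imwrite('pics/ab.png',np.hstack([a['img'],b['img']])[:,:,::-1])
print(get_state())
E
```

```text
dict_keys(['img', 'vertical_fov', 'cx', 'cy', 'extrinsics']) 46.096135530534895 256.4829249917711 188.66082135474858 [[-0.359, -0.63, 0.689, 1.341], [0.933, -0.26, 0.249, 0.27], [0.022, 0.732, 0.681, 0.864], [0.0, 0.0, 0.0, 1.0]]
dict_keys(['img', 'vertical_fov', 'cx', 'cy', 'extrinsics']) 57.12450803421268 258.9506433444091 197.27745938786853 [[-0.866, 0.374, -0.331, 0.282], [-0.499, -0.634, 0.59, 0.485], [0.011, 0.677, 0.736, 0.699], [0.0, 0.0, 0.0, 1.0]]
dict_keys(['img', 'vertical_fov', 'cx', 'cy', 'extrinsics']) 69.50282798443766 255.23950067510089 189.80550462465393 [[1.0, -0.001, 0.0, 0.624], [0.001, 0.963, 0.271, 0.07], [-0.001, -0.271, 0.963, 0.385], [0.0, 0.0, 0.0, 1.0]]
{'clock': 0.15, 'q': array([ 0.03381355,  0.68978941, -0.19452631,  1.56606608,  0.15732101,
        0.90251007, -0.21508944]), 'qd': array([ 0.00012403, -0.00269685, -0.0002286 , -0.00275963,  0.00033721,
        0.00085695, -0.0003161 ]), 'joint_torque': array([-1.46674727e-03, -5.27863634e+01, -1.26819178e+00, -1.53587687e+01,
       -5.24473807e-02,  3.92338901e-03,  1.12435155e-04]), 'tool_pos': array([ 6.24548974e-01, -4.87427616e-05,  2.49105841e-01]), 'eef_rot': array([ 7.07081948e-01,  7.07131276e-01, -5.28674294e-04, -4.44539930e-04]), 'contact_force': array([0.51349491, 0.31251887, 0.14545454]), 'moment': array([-0.0387414 ,  0.07354077,  0.02153431]), 'finger_force': 0.0, 'opening': 1.0014197931366733}
```

View pics/scene0.png

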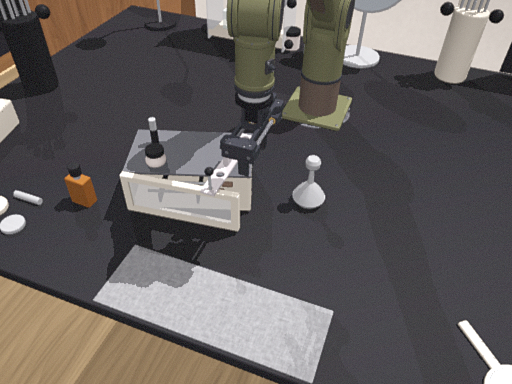

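View pics/side0.png

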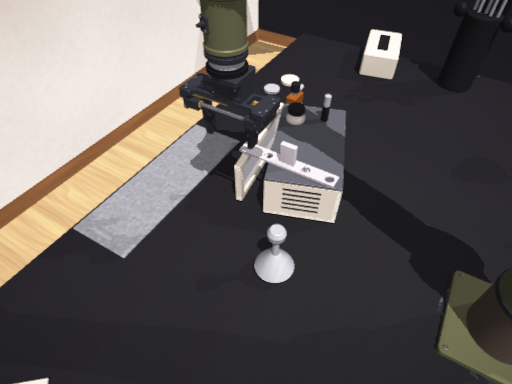

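View pics/wrist0.png

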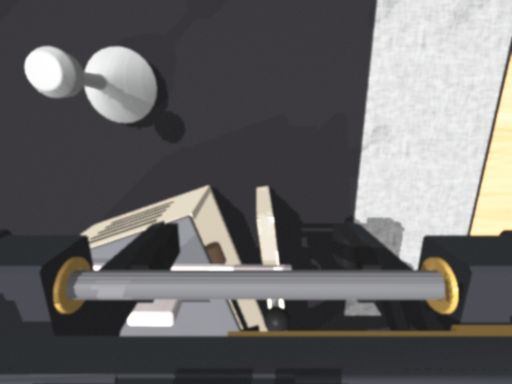

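The side view shows the stay best: bar from about (241,148) to (338,180), grip block at (289,153), pin hole near (306,170). I'll zoom in on both views.

Run:
```python
import cv2,numpy as np
b=cv2.imread('pics/side0.png')[125:200,225:355]; a=cv2.imread('pics/scene0.png')[130:210,150:280]
z=lambda i:cv2.resize(i,(780,int(i.shape[0]*6)),interpolation=cv2.INTER_CUBIC)
cv2.imwrite('pics/z1.png',z(b)); cv2.imwrite('pics/z2.png',z(a))
```

```text
(no output)
```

View pics/z1.png

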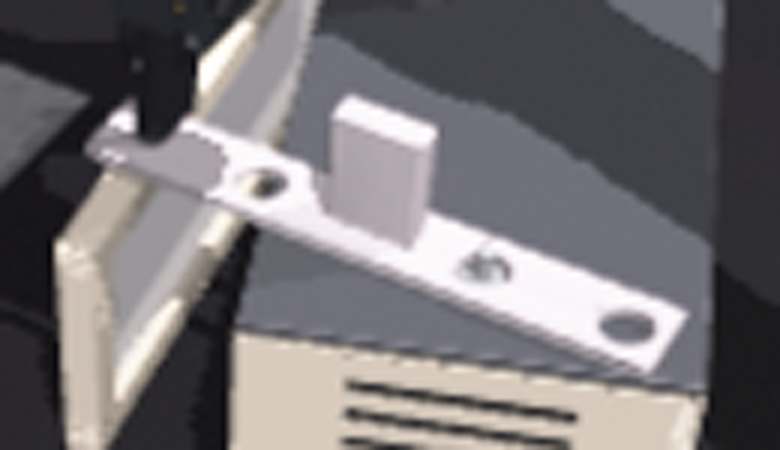

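View pics/z2.png

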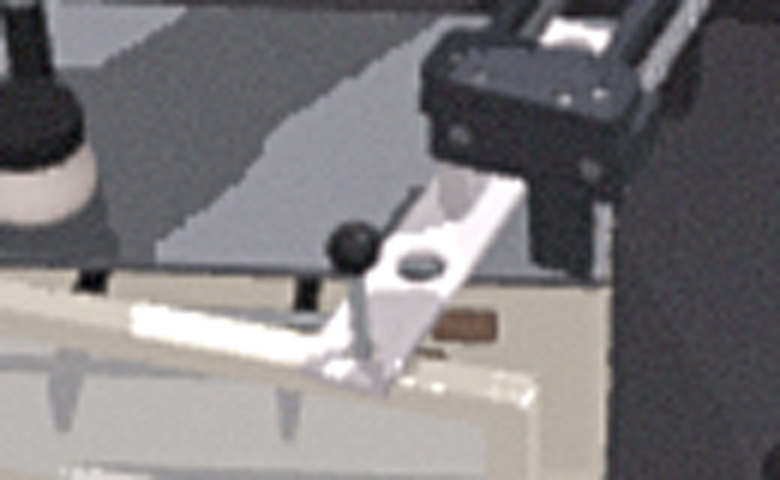

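Side crop: end hole (627,326), pin in its hole (485,266), spare hole (265,183), block top centre (386,121). Scene crop: spare hole (421,264), ball (354,246). All are at 6x.

Run:
```python
from h import *
L=lambda f:dict(np.load('pics/'+f+'.npz'))
b=L('side0');a=L('scene0')
S=lambda x,y:(225+x/6-.4,125+y/6-.4); C=lambda x,y:(150+x/6-.4,130+y/6-.4)
P={n:atz(b,*S(*p),z) for n,p,z in(('end',(627,326),.136),('pinhole',(485,266),.136),('spare',(265,183),.136),('blocktop',(386,121),.19))}
for n in P:print(n,P[n].round(4))
print('spare tri',tri([(b,*S(265,183)),(a,*C(421,264))]), 'scene',atz(a,*C(421,264),.136).round(4))
d=P['end']-P['spare'];print('len',np.linalg.norm(d),'dir',np.degrees(np.arctan2(d[1],d[0])))
print(np.linalg.norm(P['end']-P['pinhole']))
print('grip from holes',(P['spare']+d*52/160), (P['end']-d*108/160))
```

```text
end [ 0.4259 -0.0963  0.136 ]
pinhole [ 0.4867 -0.0993  0.136 ]
spare [ 0.5845 -0.0987  0.136 ]
blocktop [ 0.5334 -0.0975  0.19  ]
spare tri (array([ 0.58569758, -0.10047834,  0.13377786]), [np.float64(0.0004064698698506411), np.float64(0.00040646986985063647)]) scene [ 0.5884 -0.0989  0.136 ]
len 0.15863483287052665 dir 179.12751476273579
0.06079925543030141
grip from holes [ 0.53299004 -0.09795216  0.136     ] [ 0.53299004 -0.09795216  0.136     ]
```

Bar runs along world -x at about 179°, grip at (0.533, -0.098), pin near (0.485, -0.099); the 159 and 61 mm spacings match the drawing. First I turn the tool 90°.

>>> send_rows(
  motion=[
    {"rz":0.15},
    {"rz":0.15},
    {"rz":0.15},
    {"rz":0.15},
    {"rz":0.15},
  ],
  grip_force=25,
)

```text
schema error: expected keys x, y, z, rx, ry, rz, jaw
```

>>> send_rows(
  motion=[
    {"rz":0.15},
    {"rz":0.15},
    {"rz":0.15},
    {"rz":0.15},
    {"rz":0.15},
  ],
)

```text
schema error: expected keys x, y, z, rx, ry, rz, jaw
```

>>> send_rows(
  motion=[
    {"rz":0.086},
    {"x":-2.3,"y":2.5},
    {"x":-2.3,"y":2.5},
    {"x":-2.3,"y":2.5},
    {"x":-2.2,"y":2.2},
  ],
)

```text
schema error: expected keys x, y, z, rx, ry, rz, jaw
```

>>> send_rows(
  motion=[
    {},
    {},
    {},
    {},
    {},
  ],
)

```text
schema error: expected keys x, y, z, rx, ry, rz, jaw
```

Run:
```python
from h import *
from scipy.spatial.transform import Rotation as R
b=snap('side','side1');c=snap('wrist','wrist1')
s=get_state();print(s['clock'],s['tool_pos'],R.from_quat(s['eef_rot']).as_matrix().round(3).tolist(),s['q'])
cv2.imwrite('pics/v2.png',np.hstack([cv2.resize(b['img'][110:210,215:355],(560,400),interpolation=2),])[:,:,::-1])
for p in((.533,-.098,.19),(.4259,-.0963,.136)):print(proj(c,p))
```

```text
0.25 [ 6.24748481e-01 -8.57850165e-06  2.49333854e-01] [[-0.0, 1.0, -0.001], [1.0, 0.0, -0.0], [-0.0, -0.001, -1.0]] [ 0.03380134  0.68956425 -0.19457246  1.56574262  0.15733182  0.90248867
 -0.21511584]
(np.float64(147.31524304542822), np.float64(319.15479256763723))
(np.float64(62.69377374932844), np.float64(279.82921549042385))
```

View pics/wrist1.png

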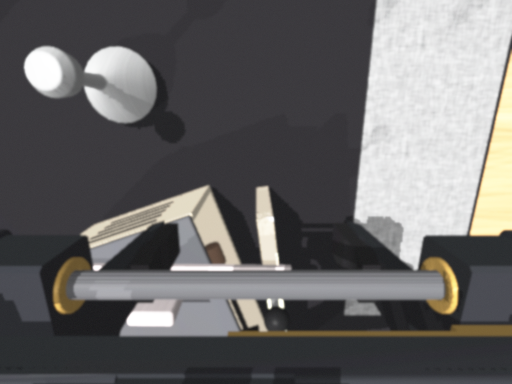

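The calls were refused (all seven keys are required), so the arm has not moved and the view is unchanged: block top still near (150,318), as projected.

>>> send_rows(
  motion=[
    {"x":0,"y":0,"z":0,"rx":0,"ry":0,"rz":0.15,"jaw":8.8},
    {"x":0,"y":0,"z":0,"rx":0,"ry":0,"rz":0.15,"jaw":8.8},
    {"x":0,"y":0,"z":0,"rx":0,"ry":0,"rz":0.15,"jaw":8.8},
    {"x":0,"y":0,"z":0,"rx":0,"ry":0,"rz":0.15,"jaw":8.8},
    {"x":0,"y":0,"z":0,"rx":0,"ry":0,"rz":0.15,"jaw":8.8},
  ],
  grip_force=25,
)

```text
clock: 0.75
tool_pos: [0.6249, 0.0001, 0.2496]
eef_rot: [0.918, 0.396, -0.0, -0.0]
contact_force: [-0.7, 0.3, 0.2]
opening: 1.0
finger_force: 0.0
```

>>> send_rows(
  motion=[
    {"x":0,"y":0,"z":0,"rx":0,"ry":0,"rz":0.15,"jaw":8.8},
    {"x":0,"y":0,"z":0,"rx":0,"ry":0,"rz":0.15,"jaw":8.8},
    {"x":0,"y":0,"z":0,"rx":0,"ry":0,"rz":0.15,"jaw":8.8},
    {"x":0,"y":0,"z":0,"rx":0,"ry":0,"rz":0.15,"jaw":8.8},
    {"x":0,"y":0,"z":0,"rx":0,"ry":0,"rz":0.15,"jaw":8.8},
  ],
)

```text
clock: 1.25
tool_pos: [0.6249, 0.0002, 0.2496]
eef_rot: [0.999, 0.032, -0.0, -0.0]
contact_force: [0.4, -0.2, 0.7]
opening: 1.001
finger_force: 0.0
```

>>> send_rows(
  motion=[
    {"x":0,"y":0,"z":0,"rx":0,"ry":0,"rz":0.086,"jaw":8.8},
    {"x":-2.3,"y":2.5,"z":0,"rx":0,"ry":0,"rz":0,"jaw":8.8},
    {"x":-2.3,"y":2.5,"z":0,"rx":0,"ry":0,"rz":0,"jaw":8.8},
    {"x":-2.3,"y":2.5,"z":0,"rx":0,"ry":0,"rz":0,"jaw":8.8},
    {"x":-2.2,"y":2.2,"z":0,"rx":0,"ry":0,"rz":0,"jaw":8.8},
  ],
)

```text
clock: 1.75
tool_pos: [0.5314, -0.0967, 0.2497]
eef_rot: [1.0, -0.008, -0.0, 0.0]
contact_force: [0.6, -0.9, 0.2]
opening: 1.002
finger_force: 0.0
```

>>> send_rows(
  motion=[
    {"x":0,"y":0,"z":0,"rx":0,"ry":0,"rz":0,"jaw":8.8},
    {"x":0,"y":0,"z":0,"rx":0,"ry":0,"rz":0,"jaw":8.8},
    {"x":0,"y":0,"z":0,"rx":0,"ry":0,"rz":0,"jaw":8.8},
    {"x":0,"y":0,"z":0,"rx":0,"ry":0,"rz":0,"jaw":8.8},
    {"x":0,"y":0,"z":0,"rx":0,"ry":0,"rz":0,"jaw":8.8},
  ],
)

```text
clock: 2.25
tool_pos: [0.5332, -0.0946, 0.2495]
eef_rot: [1.0, -0.007, 0.0, -0.0]
contact_force: [-0.4, 0.1, -0.6]
opening: 1.0
finger_force: 0.0
```

Run:
```python
from h import *
from scipy.spatial.transform import Rotation as R
b=snap('side','side1');c=snap('wrist','wrist2')
s=get_state();print(s['clock'],s['tool_pos'],R.from_quat(s['eef_rot']).as_matrix().round(3).tolist(),s['q'])
for p in((.533,-.098,.19),(.4259,-.0963,.136)):print(proj(c,p))
cv2.imwrite('pics/v2.png',cv2.resize(np.vstack([c['img']]),(640,480))[:,:,::-1])
```

```text
2.35 [ 0.53290554 -0.09500954  0.24959509] [[1.0, -0.014, 0.0], [-0.014, -1.0, 0.0], [0.0, -0.0, -1.0]] [-0.06166899  0.59030659  0.25046493  1.83381641 -0.20567238  0.74256944
 -1.28466683]
(np.float64(260.09684872446775), np.float64(207.62979847016547))
(np.float64(258.42426163174616), np.float64(287.97753931385137))
```

View pics/wrist2.png

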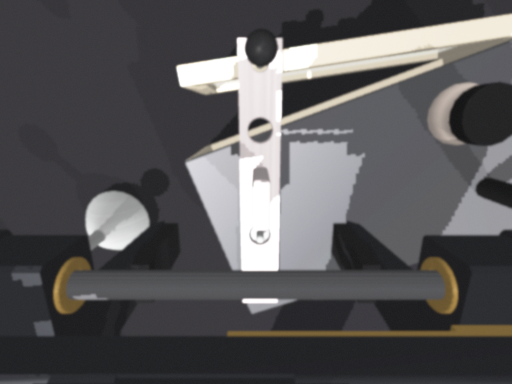

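The wrist view shows the bar between columns 239 and 281, running straight up the image. Spare hole is at (261,130), pin tip at (260,233).

Run:
```python
from h import *
c=dict(np.load('pics/wrist2.npz'))
for n,u,v,z in(('spare',261,130,.136),('pintip',260,233,.148),('pinhole',260,233,.136),('barL',239,200,.136),('barR',281,200,.136),('ball',262,47,.18)):print(n,atz(c,u,v,z).round(4))
```

```text
spare [ 0.5864 -0.1002  0.136 ]
pintip [ 0.4933 -0.0983  0.148 ]
pinhole [ 0.4878 -0.0985  0.136 ]
barL [ 0.5219 -0.0789  0.136 ]
barR [ 0.5214 -0.1186  0.136 ]
ball [ 0.6437 -0.1004  0.18  ]
```

>>> send_rows(
  motion=[
    {"x":0.1,"y":0.4,"z":2.5,"rx":0,"ry":0,"rz":0,"jaw":8.8},
    {"x":0,"y":0,"z":2.5,"rx":0,"ry":0,"rz":0,"jaw":6},
    {"x":0,"y":0,"z":2.4,"rx":0,"ry":0,"rz":0,"jaw":5},
    {"x":0,"y":0,"z":2,"rx":0,"ry":0,"rz":0,"jaw":4},
    {"x":0,"y":0,"z":0,"rx":0,"ry":0,"rz":0,"jaw":3.5},
  ],
)

```text
clock: 2.85
tool_pos: [0.532, -0.099, 0.1535]
eef_rot: [1.0, -0.007, -0.002, -0.0]
contact_force: [-0.5, 0.2, 0.4]
opening: 0.661
finger_force: 0.0
```

>>> send_rows(
  motion=[
    {"x":0,"y":0,"z":0,"rx":0,"ry":0,"rz":0,"jaw":3},
    {"x":0,"y":0,"z":0,"rx":0,"ry":0,"rz":0,"jaw":2.4},
    {"x":0,"y":0,"z":0,"rx":0,"ry":0,"rz":0,"jaw":1.8},
    {"x":0,"y":0,"z":0,"rx":0,"ry":0,"rz":0,"jaw":1.0},
    {"x":0,"y":0,"z":0,"rx":0,"ry":0,"rz":0,"jaw":0.5},
  ],
)

```text
clock: 3.35
tool_pos: [0.5338, -0.0996, 0.1562]
eef_rot: [1.0, -0.008, 0.001, 0.0]
contact_force: [-0.7, -0.6, -0.6]
opening: 0.209
finger_force: 0.0
```

>>> send_rows(
  motion=[
    {"x":0,"y":0,"z":0,"rx":0,"ry":0,"rz":0,"jaw":0.5},
    {"x":0,"y":0,"z":0,"rx":0,"ry":0,"rz":0,"jaw":0.5},
    {"x":0,"y":0,"z":0,"rx":0,"ry":0,"rz":0,"jaw":0.5},
    {"x":0,"y":0,"z":0,"rx":0,"ry":0,"rz":0,"jaw":0.5},
    {"x":0,"y":0,"z":0,"rx":0,"ry":0,"rz":0,"jaw":0.5},
  ],
  grip_force=40,
)

```text
clock: 3.85
tool_pos: [0.5337, -0.0995, 0.1561]
eef_rot: [1.0, -0.008, 0.0, -0.0]
contact_force: [-0.7, 0.9, 4.9]
opening: 0.155
finger_force: 40.0
```

Gripped (13.7 mm, 40 N). Lifting 27 mm.

>>> send_rows(
  motion=[
    {"x":0,"y":0,"z":-0.6,"rx":0,"ry":0,"rz":0,"jaw":0.5},
    {"x":0,"y":0,"z":-0.7,"rx":0,"ry":0,"rz":0,"jaw":0.5},
    {"x":0,"y":0,"z":-0.7,"rx":0,"ry":0,"rz":0,"jaw":0.5},
    {"x":0,"y":0,"z":-0.7,"rx":0,"ry":0,"rz":0,"jaw":0.5},
    {"x":0,"y":0,"z":0,"rx":0,"ry":0,"rz":0,"jaw":0.5},
  ],
)

```text
clock: 4.35
tool_pos: [0.5342, -0.0998, 0.1839]
eef_rot: [1.0, -0.008, 0.001, 0.0]
contact_force: [1.0, -0.0, -1.3]
opening: 0.153
finger_force: 40.0
```

>>> send_rows(
  motion=[
    {"x":0,"y":0,"z":0,"rx":0,"ry":0,"rz":0,"jaw":0.5},
    {"x":0,"y":0,"z":0,"rx":0,"ry":0,"rz":0,"jaw":0.5},
    {"x":0,"y":0,"z":0,"rx":0,"ry":0,"rz":0,"jaw":0.5},
    {"x":0,"y":0,"z":0,"rx":0,"ry":0,"rz":0,"jaw":0.5},
    {"x":0,"y":0,"z":0,"rx":0,"ry":0,"rz":0,"jaw":0.5},
  ],
)

```text
clock: 4.85
tool_pos: [0.5334, -0.0996, 0.1826]
eef_rot: [1.0, -0.008, -0.0, -0.0]
contact_force: [-0.3, -1.0, -1.8]
opening: 0.156
finger_force: 40.0
```

Run:
```python
from h import *
b=snap('side','side2');a=snap('scene','scene2')
cv2.imwrite('pics/v3.png',np.vstack([cv2.resize(i,(700,300),interpolation=2) for i in (b['img'][130:190,225:365],)])[:,:,::-1])
s=get_state();print(s['clock'],s['tool_pos'],s['contact_force'],s['opening'])
```

```text
4.95 [ 0.53346531 -0.09956429  0.18264138] [-0.42253157 -0.27279369 -2.51550525] 0.15303034427128875
```

View pics/v3.png

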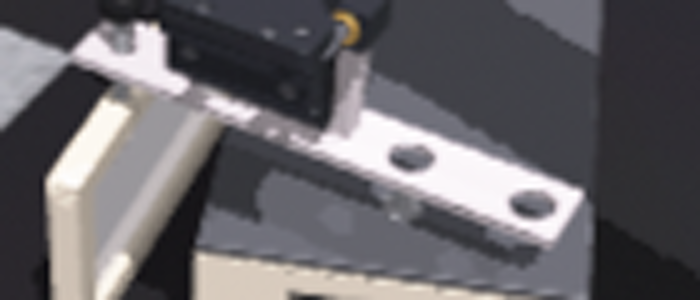

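The bar is up and free. The pin shows beneath it, from (393,192) to (403,215) at 5x. The start hole is at (411,157), the end hole at (533,203).

Run:
```python
from h import *
b=dict(np.load('pics/side2.npz'))
S=lambda x,y:(225+x/5-.4,130+y/5-.4)
for n,p,z in(('end',(533,203),.1625),('hole48',(411,157),.1625),('pinlow',(403,215),.130),('pintip',(394,192),.147)):print(n,atz(b,*S(*p),z).round(4))
```

```text
end [ 0.4258 -0.0973  0.1625]
hole48 [ 0.4856 -0.0976  0.1625]
pinlow [ 0.484  -0.0937  0.13  ]
pintip [ 0.488  -0.0883  0.147 ]
```

Pin lies on the bar's centreline, so I draw 60 mm along the tool x.

>>> send_rows(
  motion=[
    {"x":0.6,"y":0,"z":0,"rx":0,"ry":0,"rz":0,"jaw":0.5},
    {"x":0.6,"y":0,"z":0,"rx":0,"ry":0,"rz":0,"jaw":0.5},
    {"x":0.6,"y":0,"z":0,"rx":0,"ry":0,"rz":0,"jaw":0.5},
    {"x":0.6,"y":0,"z":0,"rx":0,"ry":0,"rz":0,"jaw":0.5},
    {"x":0.6,"y":0,"z":0,"rx":0,"ry":0,"rz":0,"jaw":0.5},
  ],
)

```text
clock: 5.45
tool_pos: [0.5642, -0.0996, 0.1826]
eef_rot: [1.0, -0.007, 0.0, -0.0]
contact_force: [0.5, 1.4, -1.0]
opening: 0.159
finger_force: 40.0
```

>>> send_rows(
  motion=[
    {"x":0.6,"y":0,"z":0,"rx":0,"ry":0,"rz":0,"jaw":0.5},
    {"x":0.6,"y":0,"z":0,"rx":0,"ry":0,"rz":0,"jaw":0.5},
    {"x":0.6,"y":0,"z":0,"rx":0,"ry":0,"rz":0,"jaw":0.5},
    {"x":0.6,"y":0,"z":0,"rx":0,"ry":0,"rz":0,"jaw":0.5},
    {"x":0.6,"y":0,"z":0,"rx":0,"ry":0,"rz":0,"jaw":0.5},
  ],
)

```text
clock: 5.95
tool_pos: [0.594, -0.1009, 0.1827]
eef_rot: [1.0, -0.008, 0.0, 0.0]
contact_force: [-1.2, -0.3, -2.4]
opening: 0.157
finger_force: 40.0
```

>>> send_rows(
  motion=[
    {"x":0,"y":0,"z":0,"rx":0,"ry":0,"rz":0,"jaw":0.5},
    {"x":0,"y":0,"z":0,"rx":0,"ry":0,"rz":0,"jaw":0.5},
    {"x":0,"y":0,"z":0,"rx":0,"ry":0,"rz":0,"jaw":0.5},
    {"x":0,"y":0,"z":0,"rx":0,"ry":0,"rz":0,"jaw":0.5},
    {"x":0,"y":0,"z":0,"rx":0,"ry":0,"rz":0,"jaw":0.5},
  ],
)

```text
clock: 6.45
tool_pos: [0.5934, -0.1007, 0.1828]
eef_rot: [1.0, -0.008, 0.0, 0.0]
contact_force: [-0.0, -0.0, -0.8]
opening: 0.155
finger_force: 40.0
```

Run:
```python
from h import *
b=snap('side','side3');a=snap('scene','scene3');w=snap('wrist','wrist3')
w2=dict(np.load('pics/wrist2.npz'))['img']
r=lambda i:cv2.resize(i,(400,300),interpolation=2)
cv2.imwrite('pics/v4.png',np.vstack([np.hstack([r(b['img'][130:190,270:350]),r(w['img'][150:300,160:360])]),np.hstack([r(a['img'][120:210,150:270]),r(w2[218:248,240:280])])])[:,:,::-1])
s=get_state();print(s['clock'],s['tool_pos'],s['contact_force'],s['moment'],s['opening'])
```

```text
6.6 [ 0.59345909 -0.10053058  0.18280277] [-0.62782186  0.10915896 -1.57509989] [ 0.03985526  0.12059662 -0.01109473] 0.15311798022499187
```

View pics/v4.png

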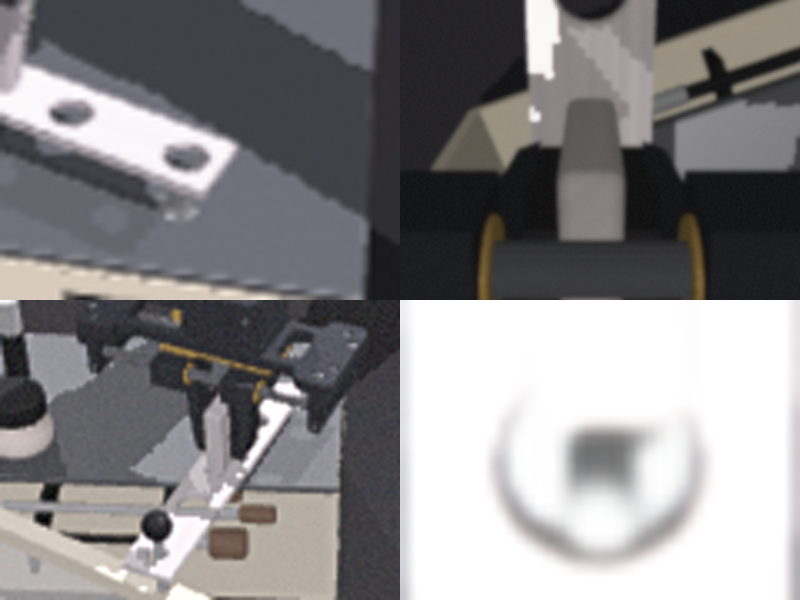

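Run:
```python
from h import *
b=dict(np.load('pics/side3.npz'))
for x in(.482,.486,.49):
  for y in (-.094,-.099):
    for z in(.13,.148):
      u,v=proj(b,(x,y,z));print(x,y,z,((np.array([u+.4-270,v+.4-130]))*5).round(0))
print('blob bottom: end hole',atz(b,270+187/5-.4,130+157/5-.4,.1627).round(4))
g=b['img'][164:176,298:314].astype(int).sum(2)//3
print(g)
g0=dict(np.load('pics/side0.npz'))['img'][162:177,298:314].astype(int).sum(2)//3
print(g0)
```

```text
0.482 -0.094 0.13 [182. 216.]
0.482 -0.094 0.148 [186. 188.]
0.482 -0.099 0.13 [187. 210.]
0.482 -0.099 0.148 [191. 181.]
0.486 -0.094 0.13 [174. 213.]
0.486 -0.094 0.148 [178. 185.]
0.486 -0.099 0.13 [179. 207.]
0.486 -0.099 0.148 [183. 178.]
0.49 -0.094 0.13 [167. 210.]
0.49 -0.094 0.148 [171. 182.]
0.49 -0.099 0.13 [171. 204.]
0.49 -0.099 0.148 [175. 175.]
blob bottom: end hole [ 0.4851 -0.0976  0.1627]
[[155 174 214 235 242 244 239 231 207 192 205 206 238 249 243 209]
 [113 146 160 162 177 214 237 245 246 247 248 248 249 248 228 167]
 [ 67 104 137 151 156 160 176 214 229 237 245 247 247 234 180 127]
 [ 68  98 115 116 121 136 151 159 164 179 215 237 237 194 128 115]
 [ 66  92 112 120 122 113 111 131 150 156 159 176 178 144 116 116]
 [ 61  65  91 125 134 115 102 106 108 119 131 148 148 127 116 116]
 [ 69  62  61  86 106 101  99 108 114 127 120 118 120 116 116 116]
 [103  86  69  83 103 109 110 112 117 130 137 126 116 116 115 116]
 [104 104 103 105 109 138 142 128 130 141 160 144 115 115 115 116]
 [103 104 104 111 116 163 164 132 129 147 138 116 116 116 116 116]
 [104 104 103 110 11
[... 420 characters left out ...]
 245 248 249 246 223 186 165]
 [249 249 249 248 241 201 162 204 223 207 224 245 249 249 250 245]
 [250 249 248 227 186 162 133 145 159 144 146 208 243 249 249 249]
 [250 249 241 214 173 132 124 151 167 179 162 144 219 247 249 249]
 [250 247 231 209 209 172 135 155 171 211 198 136 213 246 249 249]
 [249 249 247 228 211 194 169 169 183 217 214 170 227 248 248 248]
 [239 244 246 249 243 234 230 222 228 235 238 240 245 248 248 248]
 [168 183 219 240 246 248 248 246 247 248 249 249 249 249 248 248]
 [153 159 163 182 219 239 243 246 248 249 249 249 249 249 249 249]
 [105 111 133 153 163 167 181 218 239 246 248 248 249 249 249 249]
 [111 107 105 111 132 150 157 162 179 217 237 242 245 247 248 248]]
```

Foot of the pin comes out at about (0.486, -0.098) and the end hole at (0.485, -0.098). The clearance is 7 mm, so they are aligned. Lowering.

>>> send_rows(
  motion=[
    {"x":0,"y":0,"z":0.4,"rx":0,"ry":0,"rz":0,"jaw":0.5},
    {"x":0,"y":0,"z":0.4,"rx":0,"ry":0,"rz":0,"jaw":0.5},
    {"x":0,"y":0,"z":0.4,"rx":0,"ry":0,"rz":0,"jaw":0.5},
    {"x":0,"y":0,"z":0.3,"rx":0,"ry":0,"rz":0,"jaw":0.5},
    {"x":0,"y":0,"z":0,"rx":0,"ry":0,"rz":0,"jaw":0.5},
  ],
)

```text
clock: 7.1
tool_pos: [0.5931, -0.1004, 0.1671]
eef_rot: [1.0, -0.008, -0.001, -0.0]
contact_force: [0.5, 0.8, -1.6]
opening: 0.153
finger_force: 40.0
```

>>> send_rows(
  motion=[
    {"x":0,"y":0,"z":0.3,"rx":0,"ry":0,"rz":0,"jaw":0.5},
    {"x":0,"y":0,"z":0.3,"rx":0,"ry":0,"rz":0,"jaw":0.5},
    {"x":0,"y":0,"z":0.3,"rx":0,"ry":0,"rz":0,"jaw":0.5},
    {"x":0,"y":0,"z":0.2,"rx":0,"ry":0,"rz":0,"jaw":0.5},
    {"x":0,"y":0,"z":0,"rx":0,"ry":0,"rz":0,"jaw":0.5},
  ],
)

```text
clock: 7.6
tool_pos: [0.5934, -0.1005, 0.1565]
eef_rot: [1.0, -0.008, -0.0, -0.0]
contact_force: [-0.0, 0.7, -1.7]
opening: 0.155
finger_force: 40.0
```

Run:
```python
from h import *
b=snap('side','side4')
s=get_state();print(s['clock'],s['tool_pos'],s['contact_force'],s['moment'],s['opening'])
print(b['img'][164:182,296:316].astype(int).sum(2)//3)
```

```text
7.65 [ 0.59348272 -0.10052162  0.15663161] [-0.26389681  0.12055773 -2.37425308] [0.11449411 0.0656906  0.03163456] 0.15237557598216672
[[248 248 248 248 249 249 249 248 248 246 238 216 174 147 133 121 115 116
  116 115]
 [247 248 248 248 248 248 249 249 247 232 229 244 242 228 207 174 141 121
  116 116]
 [247 247 247 247 247 248 248 247 230 227 241 243 244 247 248 243 220 182
  163 135]
 [249 248 248 247 247 247 237 193 160 204 223 200 201 231 245 248 248 248
  241 189]
 [249 249 249 248 246 227 181 149 131 144 159 154 143 153 227 248 249 248
  242 191]
 [248 249 249 249 235 197 172 132 124 151 167 174 153 116 193 242 249 247
  225 156]
 [246 247 248 248 239 221 215 172 135 155 171 211 198 127 187 242 247 226
  166 127]
 [235 241 244 246 244 239 230 200 171 169 183 217 214 182 221 244 233 179
  128 115]
 [159 176 214 237 244 246 246 241 232 222 229 236 238 246 249 242 200 134
  116 116]
 [136 149 159 175 214 235 242 244 247 247 247 249 249 249 248 227 156 115
  115 115]
 [107 112 131 148 157 161 176 215 238 245 247 248 248 248 235 182 128 115
  116 115]
 [116 111 106 107 120 136 150 160 177 215 236 242 245 239 197 135 116 115
  116 116]
 [116 116 115 111 106 107 112 131 150 158 161 177 215 202 141 116 115 115
  115 116]
 [116 116 116 115 116 116 111 105 111 124 136 151 160 145 121 115 116 116
  116 116]
 [116 115 116 116 115 115 116 111 107 107 107 113 130 127 116 116 115 116
  115 116]
 [115 116 116 116 115 115 116 116 116 115 116 115 116 116 116 116 116 116
  115 115]
 [116 116 116 116 116 115 116 115 116 116 116 116 116 115 115 115 115 115
  116 116]
 [115 115 116 116 115 115 116 116 116 115 115 115 116 116 116 116 116 116
  116 116]]
```

The pin shows inside the end hole with the same pixels as at the start. Releasing and retreating.

>>> send_rows(
  motion=[
    {"x":0,"y":0,"z":0.05,"rx":0,"ry":0,"rz":0,"jaw":0.5},
    {"x":0,"y":0,"z":0,"rx":0,"ry":0,"rz":0,"jaw":0.5},
    {"x":0,"y":0,"z":0,"rx":0,"ry":0,"rz":0,"jaw":2},
    {"x":0,"y":0,"z":0,"rx":0,"ry":0,"rz":0,"jaw":3},
    {"x":0,"y":0,"z":0,"rx":0,"ry":0,"rz":0,"jaw":4},
  ],
  grip_force=10,
)

```text
clock: 8.15
tool_pos: [0.5937, -0.1006, 0.1565]
eef_rot: [1.0, -0.008, 0.0, 0.0]
contact_force: [-1.0, -0.2, 0.4]
opening: 0.385
finger_force: 0.0
```

>>> send_rows(
  motion=[
    {"x":0,"y":0,"z":0,"rx":0,"ry":0,"rz":0,"jaw":5},
    {"x":0,"y":0,"z":0,"rx":0,"ry":0,"rz":0,"jaw":5},
    {"x":0,"y":0,"z":0,"rx":0,"ry":0,"rz":0,"jaw":5},
    {"x":0,"y":0,"z":-1,"rx":0,"ry":0,"rz":0,"jaw":5},
    {"x":0,"y":0,"z":-2,"rx":0,"ry":0,"rz":0,"jaw":5},
  ],
)

```text
clock: 8.65
tool_pos: [0.5925, -0.1002, 0.1858]
eef_rot: [1.0, -0.008, -0.001, -0.0]
contact_force: [-0.5, 0.5, 0.3]
opening: 0.569
finger_force: 0.0
```

>>> send_rows(
  motion=[
    {"x":0,"y":0,"z":-3,"rx":0,"ry":0,"rz":0,"jaw":5},
    {"x":0,"y":0,"z":-3,"rx":0,"ry":0,"rz":0,"jaw":5},
    {"x":0,"y":0,"z":-3,"rx":0,"ry":0,"rz":0,"jaw":5},
    {"x":0,"y":0,"z":0,"rx":0,"ry":0,"rz":0,"jaw":5},
    {"x":0,"y":0,"z":0,"rx":0,"ry":0,"rz":0,"jaw":5},
  ],
)

```text
clock: 9.15
tool_pos: [0.5937, -0.1006, 0.2772]
eef_rot: [1.0, -0.008, 0.001, 0.0]
contact_force: [0.9, 0.5, -1.0]
opening: 0.568
finger_force: 0.0
```

Run:
```python
from h import *
b=snap('side','side5');a=snap('scene','scene5')
r=lambda i:cv2.resize(i,(400,300),interpolation=2)
cv2.imwrite('pics/v5.png',np.hstack([r(b['img'][115:205,230:350]),r(a['img'][120:210,150:270])])[:,:,::-1])
s=get_state();print(s['clock'],s['tool_pos'],s['contact_force'],s['opening'])
```

```text
9.25 [ 0.59276254 -0.1002024   0.27552012] [-0.56086729  0.12610001  0.20339196] 0.5673408554702132
```

View pics/v5.png

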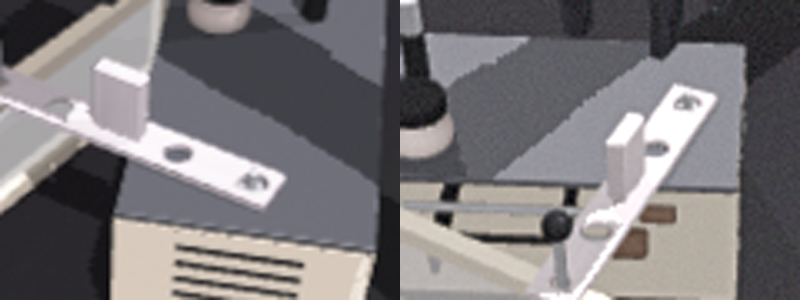

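The stay lies flat with the pin inside its end hole, at (254,182) on the left and (687,103) on the right. The door is wider open and the gripper is clear.

```bash
python3 -c "
from plant import *
print(finish_job())"
```

```text
the job is handed in; nothing more can be done
None
```

The door stay now lies flat with its end hole over the pin and the door pulled wider open; I released it, moved the gripper clear, and handed the job in at about 9.3 s.

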